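# Press the glued block in the locking pliers

## Robot

A 6-joint arm with a two-finger parallel gripper is mounted at the origin on a cart in front of the work surface, level with it; the furniture and walls round the work are solid. World frame = base frame: x ahead of the robot, y to its left, z up, the work surface at z = 0. Lengths are in m, angles in rad, forces in N, time in s.
With the tool pointing down it reaches from about 0.35 to 0.975 m from the base axis. Payload 4.9 kg.
Tool frame: the origin (TCP) lies midway between the tips of the shut fingers; the grasp point (between the pads) lies 19 mm behind it; z points along the fingers, y is the direction in which the jaws open and shut (so a half turn about z gives the same grasp; the last joint's range is limited). The gripper opens to 85 mm and grips with 20 to 120 N. Pads are 22 mm wide; open, the fingers measure 114 mm over their backs; the gripper's body (76 mm by 85 mm) begins 54 mm behind the grasp point. The pads swing forward as they close: fully open they stand 13 mm farther back than shut.
Start: joints at [-1.221, 0.053, 1.613, -0, 1.476, -0.119], TCP at [0.282, -0.558, 0.231] pointing down, gripper open.
Joint ranges: [-3.01, 3.01], [-1.01, 2.22], [0.06, 2.58], [-1.02, 4.17], [0.09, 2.62], [-3.14, 3.14]. Speed limits (rad/s): [2.57, 2.57, 3.14, 3.14, 3.14, 3.14].

## Interface

Orientations are given as a rotation vector (axis times angle).
In Python, from station import ctrl gives the robot as it stands.
- The arm moves only by the tool play_rows, never from a script. Its argument "motion" is a list that holds one entry, the list of rows, each a list of 7 numbers: the closure, from -1 (fully open) to 1 (shut), then the shift along the tool's x, y, z in cm, then the turn, a rotation vector about the tool's x, y, z in degrees. A call has 1 to 20 rows; each row is the pose to reach, as a shift and turn from the pose measured when the call began, along the tool's axes at that moment; what a row does not reach only later rows make up. A row lasts 1/8 s, in which the tool goes at most 62.5 mm and 10.7 degrees, less where a joint would pass 70% of its speed; a pose out of reach is approached as far as the arm can. A call with a gripper value outside its range is refused whole. The fingers move at their own pace and stop on an object; "newtons" is the grip in N (left out, the last holds). Time passes only in rows, so rows that repeat a pose let the fingers close. It gives the time, the measured TCP pose, the force and the opening at its end, in the units of the state.
- ctrl.get_obs(): the state, without advancing time (a new reading comes with each control period).
- ctrl.get_image(name): name is "scene" or "top" or "wrist"; returns a dict with "color" (384x512x3 uint8, red, green, blue), "mtx" (3x3 intrinsics, pixels), "T" (4x4, takes a point from camera to world coordinates). Camera axes: x right, y up, looking along -z (the intrinsics and any distortion apply to the point x, -y, -z); pixel columns grow to the right and rows downward; lengths in m; the calibration is good to about 2 mm. A picture is of the moment at which its call begins. There is no depth.
- ctrl.finish_job(): hands the job in, once; it reports no verdict.
The state is a dict: "t": time; "q": joint angles; "dq": joint speeds; "effort": joint torques, N m; "tool_pos": TCP position; "tool_rot": TCP orientation; "contact_force": force on the tool from outside, world axes, zero at the start; "wrist_torque": the same for the moment, N m; "opening": finger opening in m.
Only numpy, scipy, OpenCV 4.12 (cv2) and the standard library are available. Lean on these libraries where they do the work, as an engineer would, in place of code of your own. Each camera call takes 0.05 s, during which the arm holds its last target.

## Task

The wooden block lying between the open jaws of the bench locking pliers has just been glued and needs pressing. Squeeze the pliers' handles together until they snap over centre and lock on the block, let go and leave it clamped for at least three seconds with your hands off. Then pull the release lever so that the pliers spring open, and lay the block flat in the plywood tray; do not drag the pliers' stand about on the table.

Things in the scene. Friction and masses are not known exactly. Their poses are not given: they have to be found in the camera images.
- stand: Locking pliers lying level on a heavy loose grey base plate, 190 x 120 mm, 14 mm thick, 2.4 kg. Origin: centre of the base's underside; +x along the pliers from the handles to the jaws and the block, +y to the moving handle's side, z up. Handles, body and jaws are steel, z = 50 to 70 mm; only the base lies under the handles. Squeezing and pulling may shift it a centimetre or two
- fixed_handle_grip (a point): Middle of the fixed handle (10 mm thick: outer face 5 mm further to the -y side of the stand), 21 mm before its end, at mid height, 60 mm above the table: where to squeeze. The handle runs straight along the stand's x; a knurled screw, 16 mm thick, sticks out 18 mm behind its end
- moving_handle_grip (a point): The matching point of the moving handle (outer face 5 mm further to the +y side of the stand). Over the outer faces the two handles measure about 63 mm here when open and 42 mm when locked
- handle (a joint): Turn of the moving handle, rad: 0 open (a light spring holds it there), 0.28 against its stop. Squeezing closes the jaws; at the grip points it takes up to 20 to 24 N, most about half way, until the dead centre at 0.22, where it snaps to the stop and stays locked. A lighter squeeze stalls near 0.1 and springs back; squeezing with up to 45 N does no harm
- release_tab (a point): Point on the release lever's upright dark steel finger tab (12 mm along the pliers, 10 mm across), behind the end of the moving handle. The tab stands up to 99 mm above the table, 29 mm higher than the handles; this point is 88 mm above the table
- release (a joint): Turn of the release lever on the moving handle, rad: 0 at rest (sprung back), stop at 0.35; the tab lies 52 mm behind its pivot. With the pliers locked, pulling the tab to the stand's +y side by about 9 to 14 mm, with 6 to 9 N, pushes the handle back over centre and it springs open, carrying the lever along by another 20 mm or so
- block: Beech block, 42 x 105 x 28 mm, 0.11 kg; origin in the middle of its underside, y along its length, z up. It starts flat between the open jaws, length along the pliers, origin 88 mm ahead of the stand's and 46 mm above the table, on a rest 32 mm wide. The jaws end 26 mm short of its middle: grip across its 42 mm from above, some 12 mm beyond its middle, away from the jaws
- jaw_pad: Sprung round pad at the tip of the moving jaw, 10 mm across, 22 mm tall; origin at its middle, 60 mm above the table; closes across the jaws and presses the block against the fixed jaw with about 12 N when locked
- tray: Plywood tray, 150 x 200 x 18 mm, walls and floor 5 mm, open at the top, fixed; origin at the centre of its underside, y along its 200 mm side

How it is judged:
On the way, in this order (a step that is already met when the one before it is completed fails the run):
1. the pliers are locked on the block and left clamped, hands off, for three seconds (value of joint handle above 0.26 rad and contact force between jaw_pad and block above 8 N and contact force between the fingers and anything else below 0.5 N), for 2.8 s.
2. the release lever is pulled while the pliers are still locked (value of joint release above 0.06 rad and value of joint handle above 0.2 rad).
3. the pliers have sprung open (value of joint handle below 0.06 rad), for 0.2 s.
At the end, for the whole second after the job is handed in: The block lies flat and at rest on the tray's floor (within 5 degrees), inside its walls, the pliers' handle is open (below 0.06 rad) (value of joint handle below 0.06 rad and z of block in the frame of tray between 0.002 and 0.009 m and x of block in the frame of tray between -0.055 and 0.055 m and y of block in the frame of tray between -0.08 and 0.08 m and angle between block's own z axis and vertical below 0.08 rad and linear speed of block below 0.02 m/s); the robot touches nothing.
It fails at once if the pliers' stand is dragged more than 60 mm from where it stood (distance of stand from where it was at the start of the episode above 0.06 m).
It also fails if it takes over 58 s, if anything falls off the work surface, if the arm or the gripper's body presses on something with over 40 N, if the wrist force passes 120 N, or if a joint passes its speed limit or range.

## Working session

There is one attempt and no reset: what is moved stays moved. The work goes in short steps, Python scripts to look and compute and a tool call to move; the robot and the scene stay as the last step left them, time stands still between calls to the robot, and variables do not carry over. Pictures are saved under pics/ and viewed, and the job is handed in when it is done.

Besides the shell and the picture viewer there is one more tool, called after "Emit:" by a JSON object that holds its "fn" and its "kwargs". play_rows: Moves the arm, as the interface text tells. Its arguments: {"type":"object","properties":{"motion":{"type":"array"},"newtons":{"type":"number"}},"required":["motion"]}

```bash
mkdir -p pics; ls
python3 - <<'E'
from station import ctrl
import cv2
print(ctrl.get_obs())
for n in ("scene","top","wrist"):
    d=ctrl.get_image(n); cv2.imwrite(f"pics/{n}0.png",d["color"][:,:,::-1]); print(n,d["mtx"].round(1).tolist(),d["T"].round(4).tolist())
E
```

```text
pics
{'t': 0.0, 'q': array([-1.22097733e+00,  5.33889207e-02,  1.61430106e+00,  2.63362586e-05,
        1.47599594e+00, -1.18997473e-01]), 'dq': array([-1.23420379e-03,  4.63635641e-04, -3.70337730e-04, -4.47297502e-04,
        1.03824705e-03, -6.80392408e-05]), 'effort': array([ 3.06512802e-04, -3.93675399e+01, -3.70180643e+01, -2.05190081e-04,
        6.79917153e-03,  4.75839613e-06]), 'tool_pos': array([ 0.28218709, -0.55696985,  0.23003893]), 'tool_rot': array([-3.05365174e+00, -7.29202189e-01,  3.37510279e-04]), 'contact_force': array([-0.8357927 , -0.87188112,  0.12207917]), 'wrist_torque': array([-0.02944904, -0.0579726 , -0.04150054]), 'opening': 0.08543845258335851}
scene [[440.5, 0.0, 257.6], [0.0, 440.5, 190.3], [0.0, 0.0, 1.0]] [[-0.871, 0.3173, -0.3751, 0.2599], [-0.4909, -0.5301, 0.6914, 0.6662], [0.0205, 0.7863, 0.6175, 0.5979], [0.0, 0.0, 0.0, 1.0]]
top [[477.5, 0.0, 253.8], [0.0, 477.5, 185.0], [0.0, 0.0, 1.0]] [[0.0046, 0.9859, -0.1672, 0.3792], [-1.0, 0.0039, -0.0046, 0.0783], [-0.0039, 0.1672, 0.9859, 1.1179], [0.0, 0.0, 0.0, 1.0]]
wrist [[301.0, 0.0, 256.2], [0.0, 301.0, 188.2], [0.0, 0.0, 1.0]] [[0.4518, 0.8598, 0.2378, 0.3421], [-0.8921, 0.4362, 0.1179, -0.5277], [-0.0024, -0.2654, 0.9641, 0.3722], [0.0, 0.0, 0.0, 1.0]]
```

View pics/scene0.png

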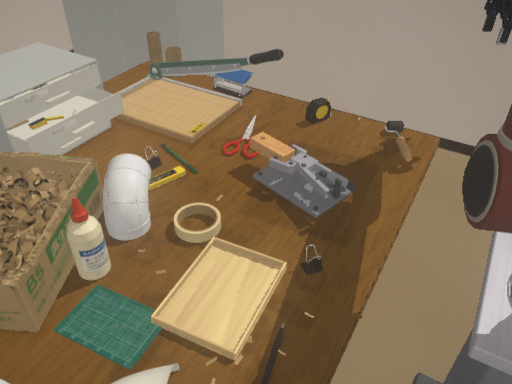

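View pics/top0.png

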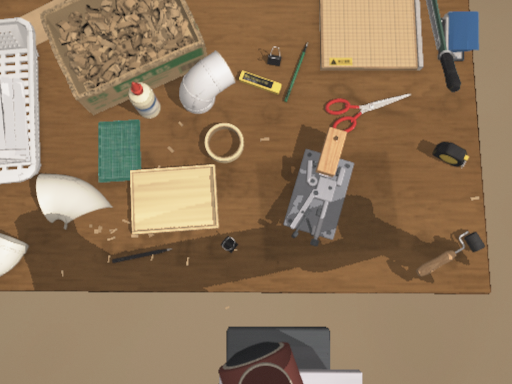

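View pics/wrist0.png

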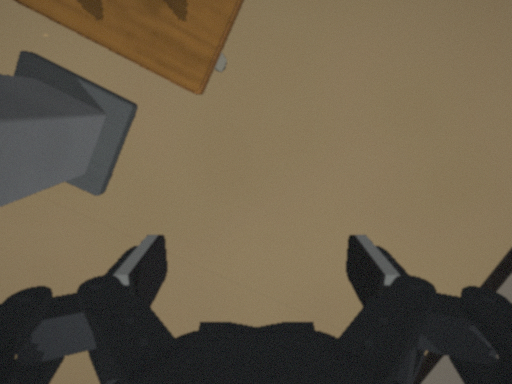

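Run:
```python
import cv2
a=cv2.imread("pics/top0.png"); cv2.imwrite("pics/topz.png",cv2.resize(a[115:255,265:375],None,fx=5,fy=4.28*5/4.28,interpolation=cv2.INTER_CUBIC)[:, :])
c=cv2.resize(a[120:250,270:370],None,fx=4.6,fy=4.6,interpolation=cv2.INTER_CUBIC); cv2.imwrite("pics/topz.png",c)
b=cv2.imread("pics/scene0.png"); cv2.imwrite("pics/scz.png",cv2.resize(b[120:220,240:360],None,fx=6,fy=6,interpolation=cv2.INTER_CUBIC))
```

```text
(no output)
```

View pics/topz.png

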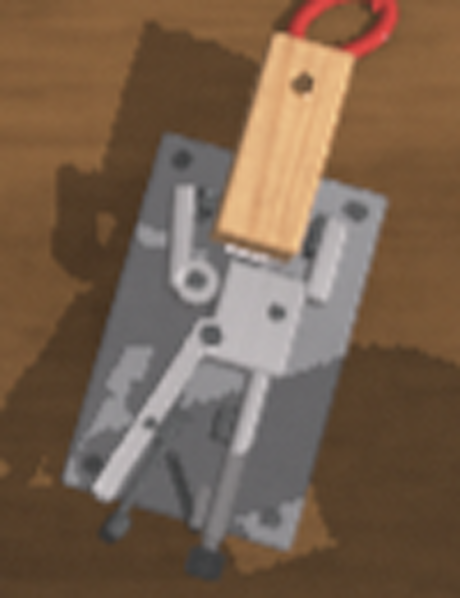

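View pics/scz.png

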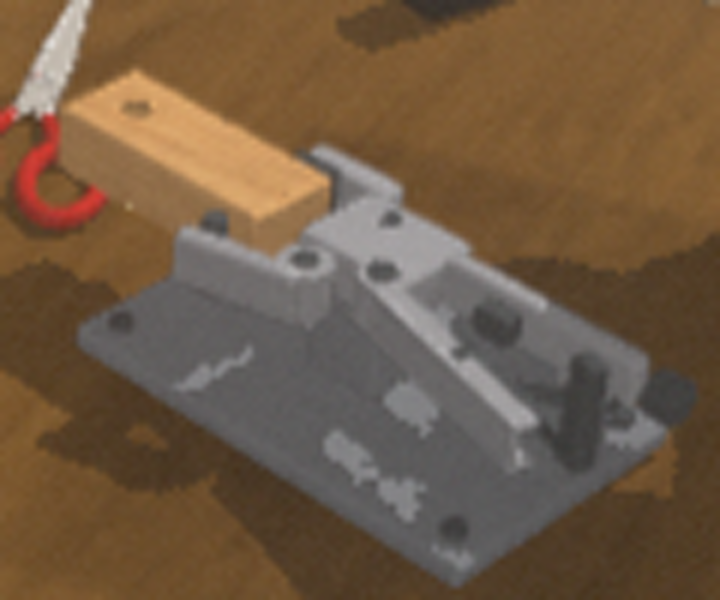

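```bash
cat > h.py <<'E'
import numpy as np, cv2
from scipy.spatial.transform import Rotation as R
def ray(d,uv,z):
    m,T=d["mtx"],d["T"]; out=[]
    for u,v in np.atleast_2d(uv):
        r=np.linalg.inv(m)@[u,v,1]; r=T[:3,:3]@(r*[1,-1,-1]); o=T[:3,3]; out.append(o+r*(z-o[2])/r[2])
    return np.array(out)
def proj(d,P):
    P=np.atleast_2d(P); T=d["T"]; c=(P-T[:3,3])@T[:3,:3]; c=c*[1,-1,-1]; p=c@d["mtx"].T; return p[:,:2]/p[:,2:]
E
python3 - <<'E'
from h import *; from station import ctrl
d=ctrl.get_image("top")
z=lambda a:(np.array(a)+.5)/4.6-.5+[270,120]
c=ray(d,z([(167,132),(387,200),(292,551),(64,485)]),.014); print("plate",c.round(4).tolist(),c.mean(0))
print([np.linalg.norm(c[i]-c[i-1]).round(3) for i in range(4)])
ax=(c[0]+c[1]-c[2]-c[3]); print("yaw",np.arctan2(ax[1],ax[0])); 
ay=(c[0]+c[3]-c[1]-c[2]);print("yaw y",np.arctan2(-ay[0],ay[1]))
b=ray(d,z([(275,33),(354,52),(298,258),(217,237)]),.074); print("block",b.mean(0),[np.linalg.norm(b[i]-b[i-1]).round(3) for i in range(4)]); ax=(b[0]+b[1]-b[2]-b[3]); print(np.arctan2(ax[1],ax[0]))
print("mh end", ray(d,z([(105,492)]),.07),"screw",ray(d,z([(207,563)]),.065),"tab",ray(d,z([(114,527)]),.099))
t=ray(d,[(129,169),(216,165),(218,229),(131,234)],.018);print("tray",t.round(4).tolist(),t.mean(0),[np.linalg.norm(t[i]-t[i-1]).round(3) for i in range(4)])
s=ctrl.get_image("scene")
s6=lambda a:(np.array(a)+.5)/6-.5+[240,120]
print("scene tab top",ray(s,s6([(592,358)]),.099),"screw",ray(s,s6([(670,398)]),.06),"mh end top",ray(s,s6([(528,420)]),.07))
c=ray(s,s6([(80,335),(460,578),(668,432)]),.014);print(c)
E
```

```text
plate [[0.6553, -0.0398, 0.014], [0.6198, -0.1522, 0.014], [0.4403, -0.0994, 0.014], [0.4728, 0.0144, 0.014]] [ 0.54702426 -0.06926839  0.014     ]
[np.float64(0.19), np.float64(0.118), np.float64(0.187), np.float64(0.118)]
yaw -0.28766762051963196
yaw y -0.2919936117770967
block [ 0.63436592 -0.09144086  0.074     ] [np.float64(0.107), np.float64(0.04), np.float64(0.107), np.float64(0.04)]
-0.2850774300664686
mh end [[ 0.46477049 -0.00190143  0.07      ]] screw [[ 0.43158059 -0.05055383  0.065     ]] tab [[ 0.44624677 -0.00369621  0.099     ]]
tray [[0.6027, 0.3772, 0.018], [0.6131, 0.1727, 0.018], [0.4627, 0.1654, 0.018], [0.4503, 0.3653, 0.018]] [0.53221642 0.27014954 0.018     ] [np.float64(0.153), np.float64(0.205), np.float64(0.151), np.float64(0.2)]
scene tab top [[ 0.44771313 -0.00105186  0.099     ]] screw [[ 0.43151086 -0.04553153  0.06      ]] mh end top [[0.46424274 0.00292805 0.07      ]]
[[ 0.65015689 -0.02914359  0.014     ]
 [ 0.47269562  0.02454385  0.014     ]
 [ 0.43987557 -0.08685534  0.014     ]]
```

Emit:
{"fn": "play_rows", "kwargs": {"motion": [[[-1, 4, -3.8, 0.3, 0, 0, 5], [-1, 8, -7.5, 0.6, 0, 0, 10], [-1, 12.3, -11.3, 0.9, 0, 0, 15], [-1, 16.4, -15, 1.2, 0, 0, 20], [-1, 20.5, -18.9, 1.5, 0, 0, 25], [-1, 24.5, -22.6, 1.8, 0, 0, 30], [-1, 28.6, -26.4, 2.1, 0, 0, 35], [-1, 32.7, -30.2, 2.4, 0, 0, 40], [-1, 36.8, -33.9, 2.7, 0, 0, 43.4], [-1, 40.9, -37.7, 3, 0, 0, 43.4], [-1, 40.9, -37.7, 3, 0, 0, 43.4], [-1, 40.9, -37.7, 3, 0, 0, 43.4], [-1, 40.9, -37.7, 3, 0, 0, 43.4]]]}}

```text
t: 1.88
tool_pos: [0.4766, -0.0373, 0.2012]
tool_rot: [-3.108, 0.455, 0.001]
contact_force: [-0.2, -0.1, -0.5]
opening: 0.0854
```

Run:
```python
from station import ctrl
import cv2
print(ctrl.get_obs())
for n in ("wrist",):
    d=ctrl.get_image(n); cv2.imwrite(f"pics/{n}1.png",cv2.resize(d["color"][:,:,::-1],(800,600),interpolation=cv2.INTER_CUBIC)); print(n,d["mtx"].round(1).tolist(),d["T"].round(4).tolist())
```

```text
{'t': 1.875, 'q': array([-2.34239874e-01, -2.90947639e-01,  1.97798264e+00,  5.48150326e-04,
        1.45494827e+00,  1.62714390e+00]), 'dq': array([-0.00676789, -0.00149865,  0.00049537,  0.00380716, -0.00220679,
        0.00278338]), 'effort': array([ 4.78433054e-01, -2.41552359e+01, -3.68015528e+01,  1.95502967e-02,
        4.03174563e-03, -2.52549886e-03]), 'tool_pos': array([ 0.47661949, -0.03729135,  0.20119089]), 'tool_rot': array([-3.10790561e+00,  4.54864481e-01,  5.35080627e-04]), 'contact_force': array([-0.21436984, -0.10258128, -0.4750155 ]), 'wrist_torque': array([-0.02328732, -0.01344347,  0.01844515]), 'opening': 0.08543750853439348}
wrist [[301.0, 0.0, 256.2], [0.0, 301.0, 188.2], [0.0, 0.0, 1.0]] [[-0.2865, 0.9235, 0.255, 0.5409], [-0.9581, -0.2761, -0.0767, -0.0572], [-0.0005, -0.2662, 0.9639, 0.3432], [0.0, 0.0, 0.0, 1.0]]
```

View pics/wrist1.png

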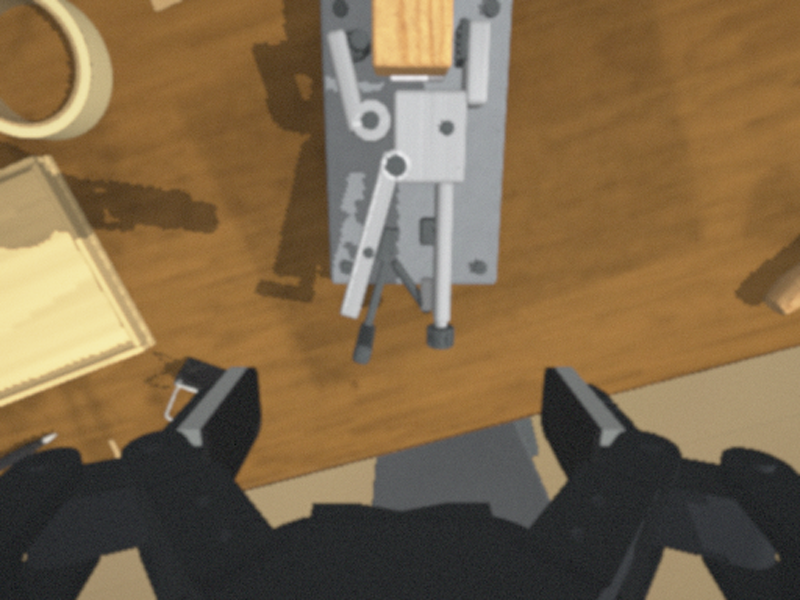

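Run:
```python
from h import *; from station import ctrl
d=ctrl.get_image("wrist"); o=ctrl.get_obs(); Rt=R.from_rotvec(o["tool_rot"]).as_matrix(); p=o["tool_pos"]; print(Rt.round(3))
k=lambda a:(np.array(a)+.5)*.64-.5
def show(n,px,z):
    w=ray(d,k([px]),z)[0]; print(n,w.round(4),"tool cm",((w-p)@Rt*100).round(2))
show("plate RL",(333,283),.014);show("plate RR",(496,283),.014);show("plate R",(512,0),.014)
show("mh end",(350,316),.07);show("mh mid hole",(369,253),.07);show("fh end",(442,325),.07);show("fh 250",(444,200),.07)
show("screw",(440,333),.068);show("tab top",(366,332),.099);show("tab base",(362,358),.07)
show("fix L",(435,290),.07);show("fix R",(451,290),.07);show("mov L outer @290",(349,290),.07);show("mov R @290",(366,290),.07)
```

```text
[[ 0.958 -0.287 -0.   ]
 [-0.287 -0.958  0.001]
 [-0.    -0.001 -1.   ]]
plate RL [0.476  0.0132 0.014 ] tool cm [-1.51 -4.81 18.73]
plate RR [ 0.4423 -0.0995  0.014 ] tool cm [-1.5   6.95 18.72]
plate R [ 0.6152 -0.1514  0.014 ] tool cm [16.55  6.96 18.71]
mh end [ 0.4644 -0.0021  0.07  ] tool cm [-2.18 -3.02 13.12]
mh mid hole [ 0.4982 -0.025   0.07  ] tool cm [ 1.71 -1.79 13.12]
fh end [ 0.4427 -0.0543  0.07  ] tool cm [-2.76  2.61 13.12]
fh 250 [ 0.5151 -0.0753  0.07  ] tool cm [ 4.78  2.55 13.12]
screw [ 0.4372 -0.0517  0.068 ] tool cm [-3.36  2.52 13.32]
tab top [ 0.4612 -0.0135  0.099 ] tool cm [-2.16 -1.84 10.22]
tab base [ 0.436  -0.0006  0.07  ] tool cm [-4.94 -2.35 13.13]
fix L [ 0.4653 -0.0562  0.07  ] tool cm [-0.54  2.14 13.12]
fix R [ 0.4626 -0.0654  0.07  ] tool cm [-0.54  3.1  13.12]
mov L outer @290 [ 0.4801 -0.0066  0.07  ] tool cm [-0.54 -3.03 13.12]
mov R @290 [ 0.4772 -0.0164  0.07  ] tool cm [-0.54 -2.01 13.12]
```

Emit:
{"fn": "play_rows", "kwargs": {"motion": [[[-1, -0.2, 0.4, 5, 0, 0, 0], [-1, -0.2, 0.4, 9, 0, 0, 0], [-1, -0.2, 0.4, 13, 0, 0, 0], [-1, -0.2, 0.4, 16.2, 0, 0, 0], [-1, -0.2, 0.4, 16.2, 0, 0, 0], [-1, -0.2, 0.4, 16.2, 0, 0, 0]]]}}

```text
t: 2.72
tool_pos: [0.4745, -0.0412, 0.0406]
tool_rot: [-3.108, 0.457, -0.003]
contact_force: [-0.6, 0.3, 0.1]
opening: 0.0856
```

Run:
```python
from station import ctrl
import cv2
d=ctrl.get_image("wrist"); cv2.imwrite(f"pics/w2.png",d["color"][:,:,::-1])
d=ctrl.get_image("scene"); cv2.imwrite("pics/s2.png",cv2.resize(d["color"][90:240,220:420,::-1],(800,600),interpolation=cv2.INTER_CUBIC))
```

```text
(no output)
```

View pics/w2.png

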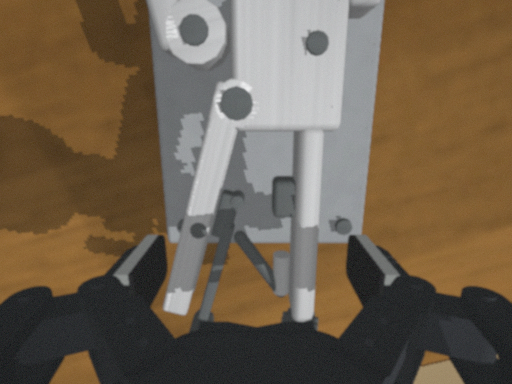

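View pics/s2.png

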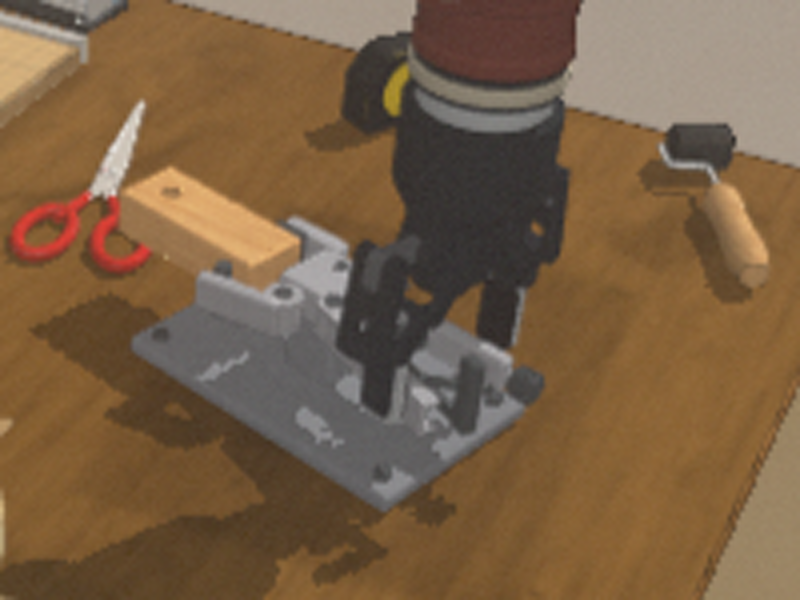

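Emit:
{"fn": "play_rows", "kwargs": {"motion": [[[-0.5, 0, 0.1, 0, 0, 0, 0], [-0.2, 0, 0.2, 0, 0, 0, 0], [0.1, 0, 0.4, 0, 0, 0, 0], [0.3, 0, 0.6, 0, 0, 0, 0], [0.5, 0, 0.6, 0, 0, 0, 0], [1, 0, 0.6, 0, 0, 0, 0], [1, 0, 0.6, 0, 0, 0, 0], [1, 0, 0.6, 0, 0, 0, 0], [1, 0, 0.6, 0, 0, 0, 0]]], "newtons": 36}}

```text
t: 3.95
tool_pos: [0.4753, -0.0475, 0.0457]
tool_rot: [3.107, -0.451, 0.01]
contact_force: [-7.7, 2.4, 18.3]
opening: 0.0397
```

Run:
```python
from station import ctrl
import cv2
d=ctrl.get_image("wrist"); cv2.imwrite(f"pics/w3.png",d["color"][:,:,::-1]); print(ctrl.get_obs()["opening"],ctrl.get_obs()["contact_force"])
```

```text
0.03973174429975536 [-8.05851895  2.40104963 17.50569493]
```

View pics/w3.png

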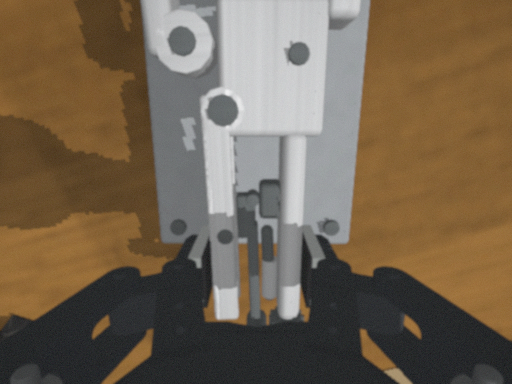

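Emit:
{"fn": "play_rows", "kwargs": {"motion": [[[-0.5, 0, 0, 0, 0, 0, 0], [-1, 0, 0, 0, 0, 0, 0], [-1, 0, 0, 0, 0, 0, 0], [-1, 0, 0, -3, 0, 0, 0], [-1, 0, 0, -7, 0, 0, 0], [-1, -2, 0, -12, 0, 0, 0], [-1, -4, 0, -15, 0, 0, 0], [-1, -6, 0, -15, 0, 0, 0], [-1, -6, 0, -15, 0, 0, 0], [-1, -6, 0, -15, 0, 0, 0]]]}}

```text
t: 5.25
tool_pos: [0.4169, -0.0302, 0.1946]
tool_rot: [3.108, -0.452, 0.009]
contact_force: [0.8, -0.2, 0.0]
opening: 0.085
```

Run:
```python
from station import ctrl
import cv2
print(ctrl.get_obs()["contact_force"])
d=ctrl.get_image("wrist"); cv2.imwrite(f"pics/w4.png",cv2.resize(d["color"][:,:,::-1],(800,600),interpolation=cv2.INTER_CUBIC))
d=ctrl.get_image("top"); cv2.imwrite("pics/t4.png",cv2.resize(d["color"][115:265,240:390,::-1],(600,600),interpolation=cv2.INTER_CUBIC))
d=ctrl.get_image("scene"); cv2.imwrite("pics/s4.png",cv2.resize(d["color"][110:230,240:400,::-1],(800,600),interpolation=cv2.INTER_CUBIC))
```

```text
[ 0.83111    -0.211019    0.04814035]
```

View pics/w4.png

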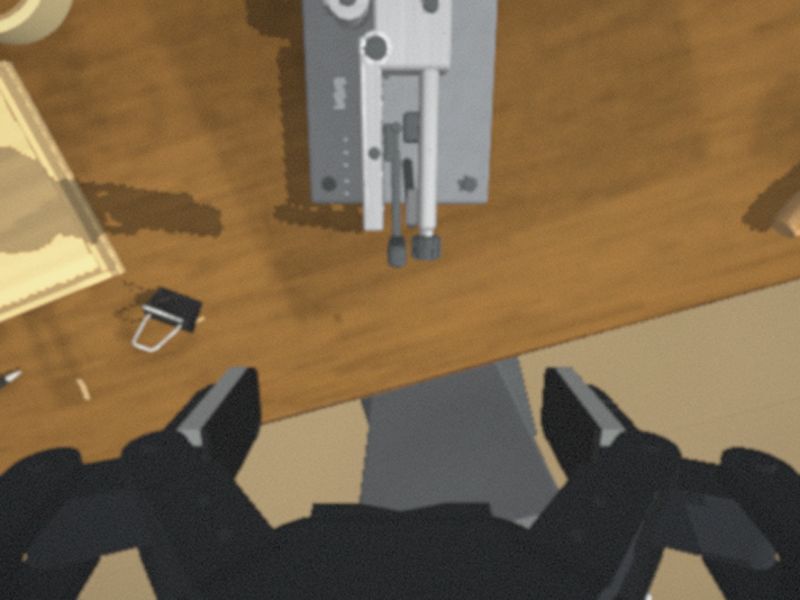

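View pics/s4.png

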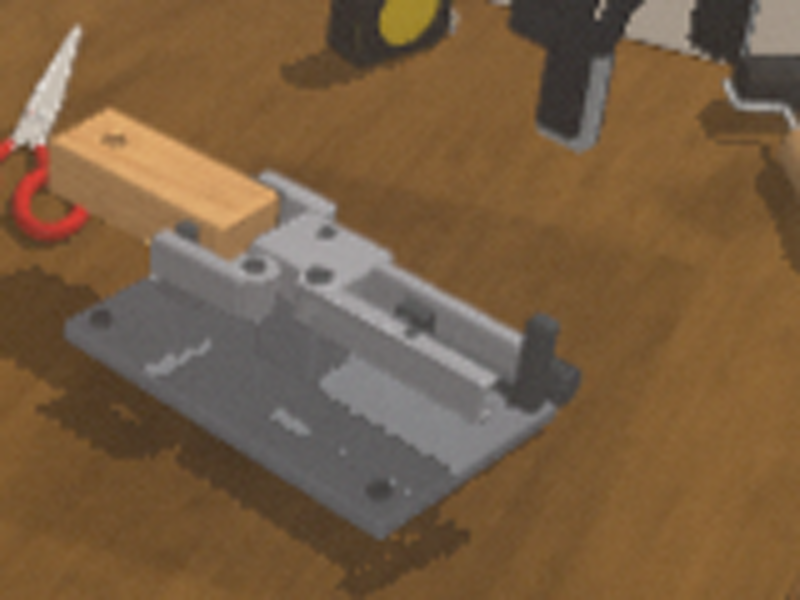

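View pics/t4.png

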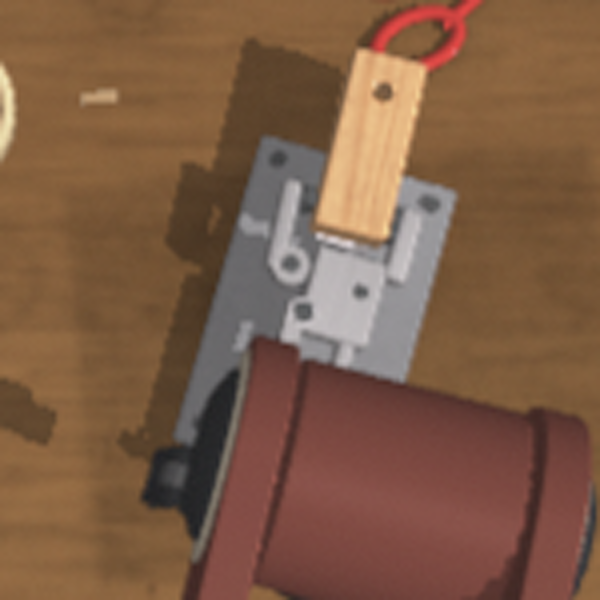

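Run:
```python
from h import *; from station import ctrl
import cv2
d=ctrl.get_image("wrist"); o=ctrl.get_obs(); Rt=R.from_rotvec(o["tool_rot"]).as_matrix(); p=o["tool_pos"]; print(o["t"],p,Rt.round(3).tolist())
k=lambda a:(np.array(a)+.5)*.64-.5
def show(n,px,z):
    w=ray(d,k([px]),z)[0]; print(n,w.round(4),"tool cm",((w-p)@Rt*100).round(2))
show("plate RL",(312,202),.014);show("plate RR",(488,202),.014)
show("tab top",(397,258),.099);show("tabtop L",(389,258),.099);show("tabtop R",(406,258),.099);show("tab z.07",(399,240),.07)
show("screw",(427,248),.068);show("fh L end",(419,225),.07);show("fh R",(437,225),.07);show("mh",(373,222),.07)
s=ctrl.get_image("scene")
w=ray(s,(np.array([[545,322]])+.5)/5-.5+[240,110],.099)[0];print("scene tab",w,((w-p)@Rt*100).round(2))
a=d["color"][125:185,200:300,::-1];cv2.imwrite("pics/w5.png",cv2.resize(a,(800,480),interpolation=cv2.INTER_CUBIC))
```

```text
5.45 [ 0.4170367  -0.03018999  0.19469962] [[0.959, -0.285, 0.005], [-0.285, -0.959, -0.002], [0.005, 0.001, -1.0]]
plate RL [0.4759 0.0139 0.014 ] tool cm [ 4.29 -5.92 18.09]
plate RR [ 0.442 -0.1    0.014] tool cm [ 4.29  5.97 18.1 ]
tab top [ 0.438  -0.0352  0.099 ] tool cm [ 2.1  -0.12  9.58]
tabtop L [ 0.4391 -0.0313  0.099 ] tool cm [ 2.1  -0.53  9.58]
tabtop R [ 0.4367 -0.0397  0.099 ] tool cm [2.1  0.34 9.58]
tab z.07 [ 0.4424 -0.0376  0.07  ] tool cm [ 2.58 -0.02 12.48]
screw [ 0.4331 -0.0516  0.068 ] tool cm [ 2.08  1.59 12.68]
fh L end [ 0.4474 -0.0508  0.07  ] tool cm [ 3.43  1.11 12.49]
fh R [ 0.4445 -0.0606  0.07  ] tool cm [ 3.43  2.13 12.49]
mh [ 0.4564 -0.0264  0.07  ] tool cm [ 3.6  -1.49 12.49]
scene tab [ 0.4366346  -0.02755228  0.099     ] [ 1.75 -0.82  9.58]
```

View pics/w5.png

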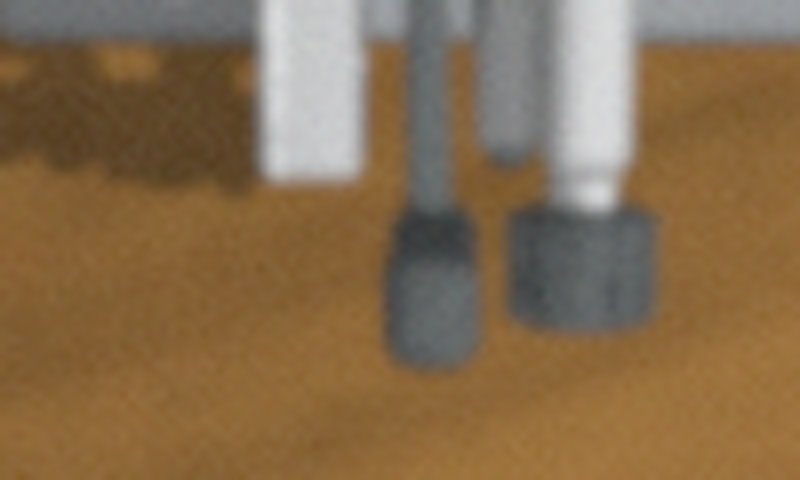

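Emit:
{"fn": "play_rows", "kwargs": {"motion": [[[-1, 1, -1.5, 0, 0, 0, 0], [-1, 2.1, -3.2, 0, 0, 0, 0], [-1, 2.1, -3.2, 2, 0, 0, 0], [-1, 2.1, -3.2, 4, 0, 0, 0], [-1, 2.1, -3.2, 4, 0, 0, 0], [-1, 2.1, -3.2, 7, 0, 0, 0], [-1, 2.1, -3.2, 10, 0, 0, 0], [-1, 2.1, -3.2, 12.9, 0, 0, 0], [-1, 2.1, -3.2, 12.9, 0, 0, 0], [-1, 2.1, -3.2, 12.9, 0, 0, 0], [-1, 2.1, -3.2, 12.9, 0, 0, 0], [-1, 2.1, -3.2, 12.9, 0, 0, 0], [-1, 2.1, -3.2, 12.9, 0, 0, 0], [-1, 2.1, -3.2, 12.9, 0, 0, 0], [-1, 2.1, -3.2, 12.9, 0, 0, 0], [-1, 2.1, -3.2, 12.9, 0, 0, 0], [-1, 2.1, -3.2, 12.9, 0, 0, 0], [-1, 2.1, -3.2, 12.9, 0, 0, 0], [-1, 2.1, -3.2, 12.9, 0, 0, 0], [-1, 2.1, -3.2, 12.9, 0, 0, 0]]]}}

```text
t: 8.0
tool_pos: [0.4469, -0.0057, 0.0659]
tool_rot: [3.108, -0.451, 0.008]
contact_force: [0.9, 1.4, 0.2]
opening: 0.0852
```

Run:
```python
from station import ctrl
import cv2
print(ctrl.get_obs()["contact_force"])
d=ctrl.get_image("wrist"); cv2.imwrite(f"pics/w6.png",d["color"][:,:,::-1])
d=ctrl.get_image("scene"); cv2.imwrite("pics/s6.png",cv2.resize(d["color"][110:230,240:400,::-1],(800,600),interpolation=cv2.INTER_CUBIC))
```

```text
[0.9170989  1.35326548 0.18466628]
```

View pics/w6.png

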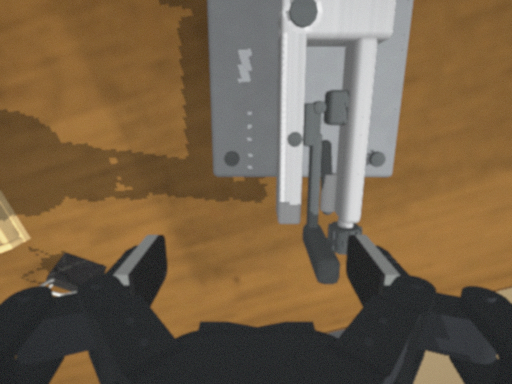

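View pics/s6.png

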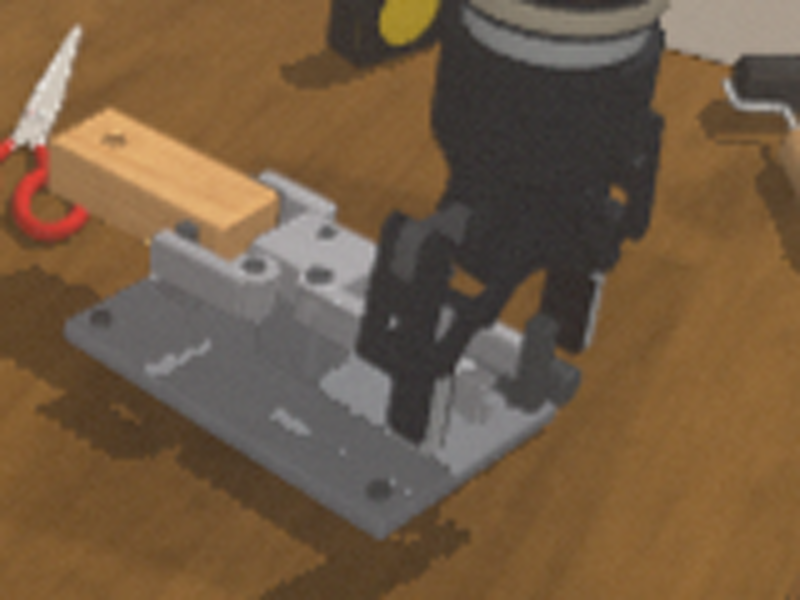

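Emit:
{"fn": "play_rows", "kwargs": {"motion": [[[-1, 0, 0.4, 0, 0, 0, 0], [-1, 0, 0.4, -3, 0, 0, 0], [-1, 0, 0.4, -4.5, 0, 0, 0], [-1, 0, 0.4, -4.5, 0, 0, 0], [-1, 0, 0.4, -4.5, 0, 0, 0], [-1, 0, 0.4, -4.5, 0, 0, 0], [-1, 0, 0.4, -4.5, 0, 0, 0], [-1, 0, 0.4, -4.5, 0, 0, 0], [-1, 0, 0.4, -4.5, 0, 0, 0], [-1, 0, 0.4, -4.5, 0, 0, 0], [-1, 0, 0.4, -4.5, 0, 0, 0], [-1, 0, 0.4, -4.5, 0, 0, 0], [-1, 0, 0.4, -4.5, 0, 0, 0], [-1, 0, 0.4, -4.5, 0, 0, 0], [-1, 0, 0.4, -4.5, 0, 0, 0], [-1, 0, 0.4, -4.5, 0, 0, 0], [-1, 0, 0.4, -4.5, 0, 0, 0], [-1, 0, 0.4, -4.5, 0, 0, 0], [-1, 0, 0.4, -4.5, 0, 0, 0], [-1, 0, 0.4, -4.5, 0, 0, 0]]]}}

```text
t: 10.6
tool_pos: [0.4455, -0.0095, 0.1109]
tool_rot: [3.108, -0.451, 0.008]
contact_force: [-0.1, -0.1, 0.4]
opening: 0.0855
```

Emit:
{"fn": "play_rows", "kwargs": {"motion": [[[-1, 0, 0, 0, 0, 0, 0], [-1, 0, 0, 0, 0, 0, 0], [-1, 0, 0, 0, 0, 0, 0], [-1, 0, 0, 0, 0, 0, 0], [-1, 0, 0, 0, 0, 0, 0], [-1, 0, 0, 0, 0, 0, 0], [-1, 0, 0, 0, 0, 0, 0], [-1, 0, 0, 2, 0, 0, 0], [-1, 0, 0, 4, 0, 0, 0], [-1, 0, 0, 4.6, 0, 0, 0], [-1, 0, 0, 4.6, 0, 0, 0], [-1, 0, 0, 4.6, 0, 0, 0]]]}}

```text
t: 12.1
tool_pos: [0.4465, -0.0097, 0.0658]
tool_rot: [3.107, -0.451, 0.011]
contact_force: [0.1, -0.2, -0.0]
opening: 0.0852
```

Emit:
{"fn": "play_rows", "kwargs": {"motion": [[[-1, 0, -0.4, 0, 0, 0, 0], [-1, 0, -0.8, 0, 0, 0, 0], [-1, 0, -1.1, 0, 0, 0, 0], [-1, 0, -1.3, 0, 0, 0, 0], [-1, 0, -1.5, 0, 0, 0, 0], [-1, 0, -1.7, 0, 0, 0, 0], [-1, 0, -1.9, 0, 0, 0, 0], [-1, 0, -2.1, 0, 0, 0, 0], [-1, 0, -2.3, 0, 0, 0, 0], [-1, 0, -2.5, 0, 0, 0, 0], [-1, 0, -2.5, 0, 0, 0, 0]]]}}

```text
t: 13.48
tool_pos: [0.4537, 0.0146, 0.0657]
tool_rot: [3.108, -0.451, 0.011]
contact_force: [-1.0, -1.4, -0.2]
opening: 0.0855
```

Run:
```python
from station import ctrl
import cv2
print(ctrl.get_obs()["contact_force"])
d=ctrl.get_image("wrist"); cv2.imwrite(f"pics/w7.png",d["color"][:,:,::-1])
```

```text
[-1.01197771 -1.3509492  -0.2136502 ]
```

View pics/w7.png

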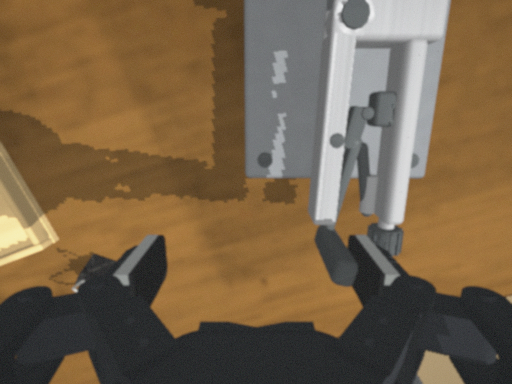

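Emit:
{"fn": "play_rows", "kwargs": {"motion": [[[-1, 0, -0.2, 0, 0, 0, 0], [-1, 0, -0.4, 0, 0, 0, 0], [-1, 0, -0.6, 0, 0, 0, 0], [-1, 0, -0.6, 0, 0, 0, 0]]]}}

```text
t: 14.02
tool_pos: [0.4557, 0.0205, 0.0659]
tool_rot: [3.108, -0.451, 0.012]
contact_force: [0.6, -0.1, -0.2]
opening: 0.0858
```

Run:
```python
from station import ctrl
import cv2
print(ctrl.get_obs()["contact_force"])
d=ctrl.get_image("wrist"); cv2.imwrite(f"pics/w8.png",d["color"][:,:,::-1])
```

```text
[ 0.57431962 -0.11633391 -0.24158094]
```

View pics/w8.png

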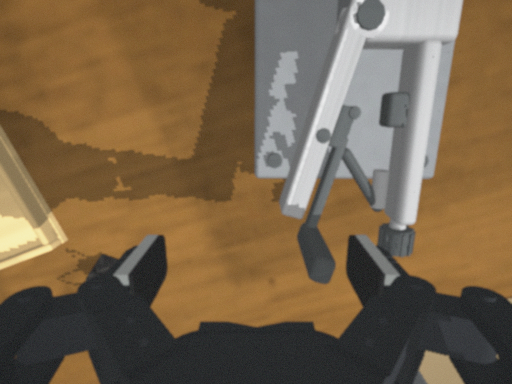

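Emit:
{"fn": "play_rows", "kwargs": {"motion": [[[-1, 0, -0.4, -4, 0, 0, 0], [-1, 0, -0.4, -9, 0, 0, 0], [-1, 2, 0.8, -13, 0, 0, 0], [-1, 6, 2.4, -14, 0, 0, 0], [-1, 10, 4, -14, 0, 0, 0], [-1, 15, 5.7, -14, 0, 0, 0], [-1, 15, 5.7, -14, 0, 0, 0], [-1, 15, 5.7, -14, 0, 0, 0]]]}}

```text
t: 15.08
tool_pos: [0.5818, -0.0763, 0.2065]
tool_rot: [3.109, -0.451, 0.01]
contact_force: [-0.3, 0.6, 0.8]
opening: 0.0851
```

Run:
```python
from station import ctrl
import cv2
print(ctrl.get_obs()["contact_force"])
d=ctrl.get_image("wrist"); cv2.imwrite(f"pics/w9.png",cv2.resize(d["color"][:,:,::-1],(800,600),interpolation=cv2.INTER_CUBIC))
d=ctrl.get_image("scene"); cv2.imwrite("pics/s9.png",cv2.resize(d["color"][110:230,240:400,::-1],(800,600),interpolation=cv2.INTER_CUBIC))
```

```text
[-0.25386369  0.57982495  0.75271169]
```

View pics/w9.png

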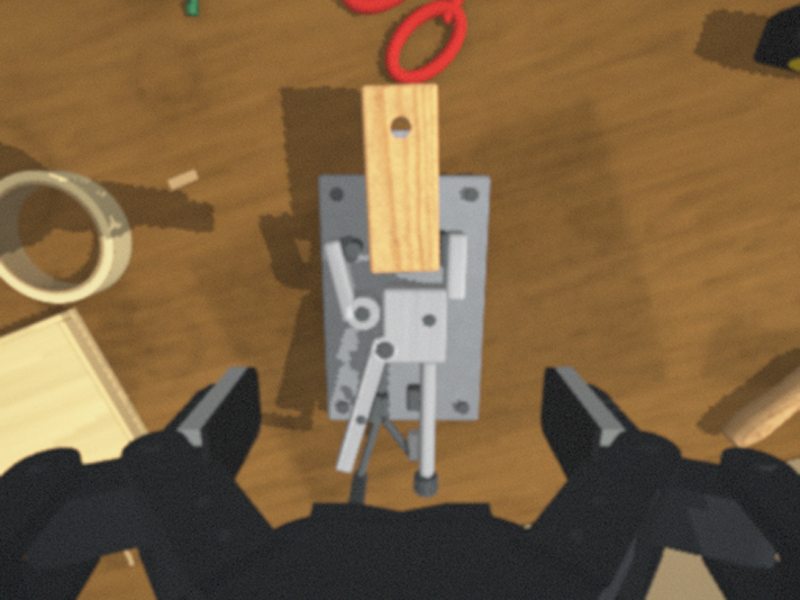

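View pics/s9.png

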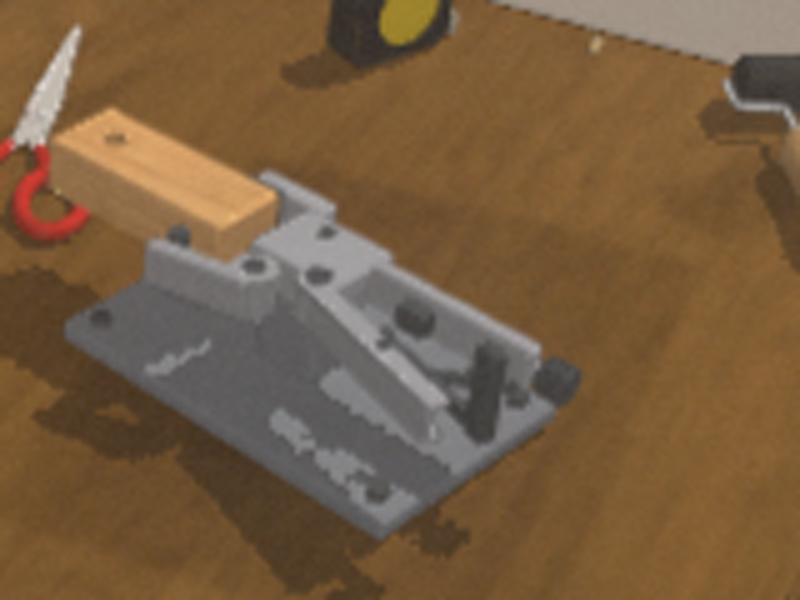

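Run:
```python
from h import *; from station import ctrl
d=ctrl.get_image("wrist"); o=ctrl.get_obs(); Rt=R.from_rotvec(o["tool_rot"]).as_matrix(); p=o["tool_pos"]; print(o["t"],p,o["q"].round(2))
k=lambda a:(np.array(a)+.5)*.64-.5
def show(n,px,z):
    w=ray(d,k([px]),z)[0]; print(n,w.round(4),"tool cm",((w-p)@Rt*100).round(2)); return w
b=np.array([show("b",c,.074) for c in [(363,86),(437,84),(439,269),(372,272)]]); print(b.mean(0),((b.mean(0)-p)@Rt*100).round(2))
ax=b[0]+b[1]-b[2]-b[3]; print("yaw",np.arctan2(ax[1],ax[0]),[np.linalg.norm(b[i]-b[i-1]).round(3) for i in range(4)], "tool yaw",np.arctan2(Rt[1,0],Rt[0,0]))
show("plate",(319,177),.014);show("plate",(490,177),.014)
```

```text
15.225 [ 0.58152955 -0.07581861  0.20730559] [-0.26 -0.03  1.73  0.    1.43  1.6 ]
b [ 0.692  -0.0879  0.074 ] tool cm [10.83 -1.97 13.42]
b [ 0.6816 -0.1266  0.074 ] tool cm [10.93  2.04 13.42]
b [ 0.5826 -0.1008  0.074 ] tool cm [ 0.7   2.37 13.34]
b [ 0.5922 -0.0618  0.074 ] tool cm [ 0.52 -1.64 13.34]
[ 0.63710322 -0.09425797  0.074     ] [ 5.75  0.2  13.38]
yaw -0.2557197087590117 [np.float64(0.103), np.float64(0.04), np.float64(0.102), np.float64(0.04)] tool yaw -0.28725802524804567
plate [ 0.6554 -0.0394  0.014 ] tool cm [ 5.89 -5.58 19.38]
plate [ 0.6218 -0.1529  0.014 ] tool cm [ 5.89  6.26 19.38]
```

Emit:
{"fn": "play_rows", "kwargs": {"motion": [[[-1, 4, 0.1, 4, 0, 0, -1.8], [-1, 6.9, 0.2, 8, 0, 0, -1.8], [-1, 6.9, 0.2, 12, 0, 0, -1.8], [-1, 6.9, 0.2, 15, 0, 0, -1.8], [-1, 6.9, 0.2, 16.6, 0, 0, -1.8], [-1, 6.9, 0.2, 16.6, 0, 0, -1.8], [-1, 6.9, 0.2, 16.6, 0, 0, -1.8]]]}}

```text
t: 16.1
tool_pos: [0.6496, -0.0977, 0.044]
tool_rot: [3.115, -0.4, 0.017]
contact_force: [-0.3, -0.4, 0.6]
opening: 0.0856
```

Emit:
{"fn": "play_rows", "kwargs": {"motion": [[[-0.4, 0, 0, 0, 0, 0, 0], [-0.1, 0, 0, 0, 0, 0, 0], [0.2, 0, 0, 0, 0, 0, 0], [0.4, 0, 0, 0, 0, 0, 0], [0.6, 0, 0, 0, 0, 0, 0], [1, 0, 0, 0, 0, 0, 0], [1, 0, 0, 0, 0, 0, 0], [1, 0, 0, 0, 0, 0, 0]]], "newtons": 40}}

```text
t: 17.1
tool_pos: [0.6504, -0.0977, 0.0452]
tool_rot: [3.115, -0.4, 0.02]
contact_force: [-0.8, 1.5, 5.9]
opening: 0.0415
```

Run:
```python
from station import ctrl
import cv2
print(ctrl.get_obs())
d=ctrl.get_image("wrist"); cv2.imwrite(f"pics/w10.png",d["color"][:,:,::-1])
```

```text
{'t': 17.1, 'q': array([-2.62382553e-01,  2.92417202e-01,  1.67062456e+00,  7.54826470e-04,
        1.16576637e+00,  1.56385397e+00]), 'dq': array([ 2.77791138e-03,  1.47031704e-03, -5.05420655e-04,  6.42961237e-05,
        8.45424846e-04,  5.03350036e-06]), 'effort': array([ -0.80866339, -41.87391043, -30.35404444,  -0.33614815,
        -0.31759914,  -0.13200483]), 'tool_pos': array([ 0.65041846, -0.09765541,  0.04524731]), 'tool_rot': array([ 3.11486324, -0.4004719 ,  0.02004009]), 'contact_force': array([-0.75459723,  1.49129206,  5.90726876]), 'wrist_torque': array([ 0.21610039,  0.14917871, -0.09760248]), 'opening': 0.04150142282774025}
```

View pics/w10.png

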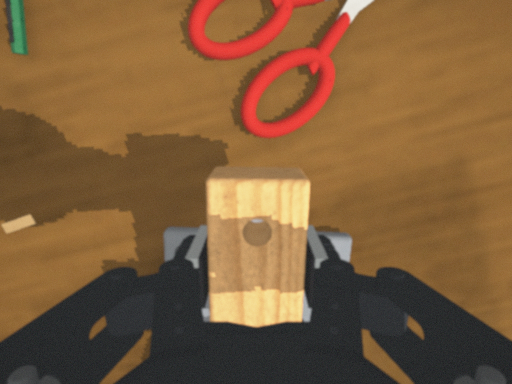

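Emit:
{"fn": "play_rows", "kwargs": {"motion": [[[1, 0, 0, -1, 0, 0, 0], [1, 0, 0, -3, 0, 0, 0], [1, 0, 0, -6, 0, 0, 0], [1, 0, 0, -9, 0, 0, 0], [1, 0, 0, -12, 0, 0, 0], [1, 0, 0, -12, 0, 0, 0], [1, 0, 0, -12, 0, 0, 0]]]}}

```text
t: 18.02
tool_pos: [0.6483, -0.0973, 0.1644]
tool_rot: [3.115, -0.4, 0.018]
contact_force: [-0.0, 0.4, -2.7]
opening: 0.0416
```

Run:
```python
from station import ctrl
from h import *
o=ctrl.get_obs(); print(o["t"],o["opening"],o["contact_force"])
Rt=R.from_rotvec(o["tool_rot"]).as_matrix(); p=o["tool_pos"]; print(p,Rt.round(3))
T=np.array([.5322+.0118*-.056,.2701+.0118, p[2]]) ; print("shift",((T-p)@Rt*100).round(2), "turn", np.degrees(np.arctan2(Rt[1,0],Rt[0,0])-1.627))
d=ctrl.get_image("scene"); cv2.imwrite("pics/s11.png",d["color"][:,:,::-1])
d=ctrl.get_image("top"); cv2.imwrite("pics/t11.png",cv2.resize(d["color"][140:260,100:260,::-1],(800,600),interpolation=cv2.INTER_CUBIC))
```

```text
18.025 0.04156327039766354 [-0.04077662  0.35212613 -2.65306876]
[ 0.64831412 -0.09730502  0.16442714] [[ 0.967 -0.253  0.011]
 [-0.253 -0.967 -0.003]
 [ 0.012 -0.    -1.   ]]
shift [-20.89 -33.73  -0.23] turn -107.87377701089821
```

View pics/s11.png

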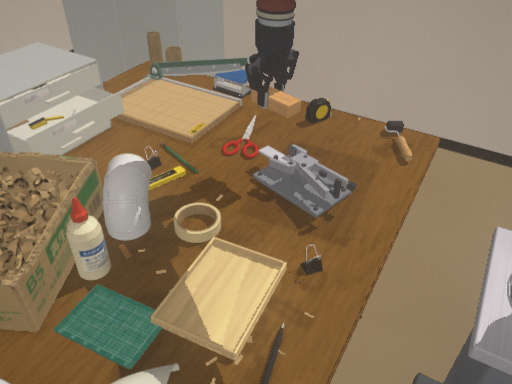

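View pics/t11.png

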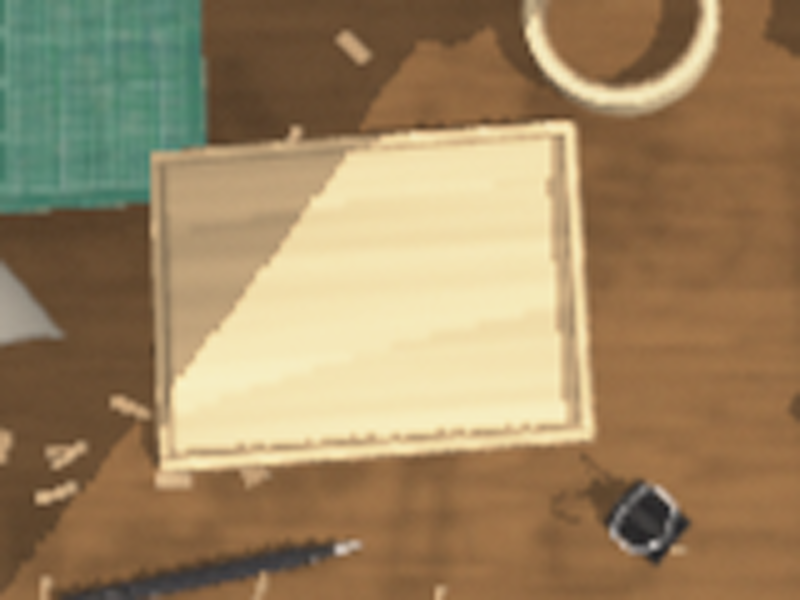

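Emit:
{"fn": "play_rows", "kwargs": {"motion": [[[1, -1.7, -2.8, 0, 0, 0, -9], [1, -3.5, -5.6, 0, 0, 0, -18], [1, -5.2, -8.4, 0, 0, 0, -27], [1, -7, -11.2, 0, 0, 0, -36], [1, -8.7, -14.1, 0, 0, 0, -45], [1, -10.5, -16.9, 0, 0, 0, -54], [1, -12.2, -19.7, 0, 0, 0, -63], [1, -13.9, -22.5, 0, 0, 0, -72], [1, -15.7, -25.3, 0, 0, 0, -81], [1, -17.4, -28.1, 0, 0, 0, -90], [1, -19.2, -31, 0, 0, 0, -99], [1, -20.9, -33.7, -0.2, 0, 0, -107.9], [1, -20.9, -33.7, -0.2, 0, 0, -107.9], [1, -20.9, -33.7, -0.2, 0, 0, -107.9], [1, -20.9, -33.7, -0.2, 0, 0, -107.9]]]}}

```text
t: 20.0
tool_pos: [0.5309, 0.2808, 0.1627]
tool_rot: [2.154, 2.276, 0.006]
contact_force: [0.2, 0.0, -2.0]
opening: 0.0416
```

Run:
```python
from station import ctrl
from h import *
o=ctrl.get_obs(); print(o["t"],o["opening"],o["contact_force"],o["q"].round(2))
Rt=R.from_rotvec(o["tool_rot"]).as_matrix(); p=o["tool_pos"]; print(p,Rt.round(3))
T=np.array([.5322+.0118*-.056,.2701+.0118, .0085]) ; print("shift",((T-p)@Rt*100).round(2), "turn", np.degrees(np.arctan2(Rt[1,0],Rt[0,0])-1.627))
d=ctrl.get_image("scene"); cv2.imwrite("pics/s12.png",d["color"][:,:,::-1])
d=ctrl.get_image("wrist"); cv2.imwrite("pics/w12.png",d["color"][:,:,::-1])
```

```text
20.0 0.0416055367949396 [ 1.93912660e-01  4.14179086e-04 -1.96678884e+00] [ 0.37  0.04  1.74 -0.01  1.35  0.31]
[0.53088394 0.28078668 0.16266662] [[-0.055  0.998  0.008]
 [ 0.998  0.055 -0.003]
 [-0.003  0.008 -1.   ]]
shift [ 0.15 -0.05 15.42] turn -0.08322921118992707
```

View pics/s12.png

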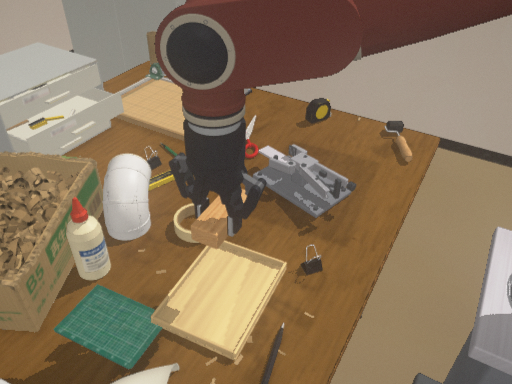

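View pics/w12.png

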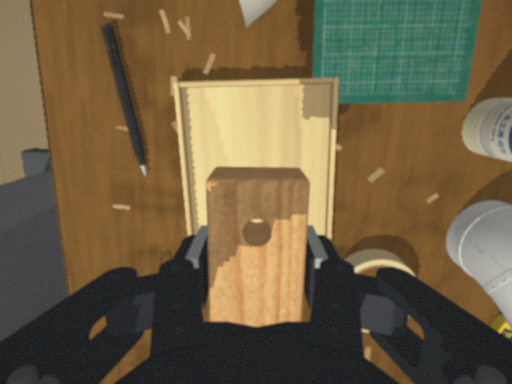

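Emit:
{"fn": "play_rows", "kwargs": {"motion": [[[1, 0.1, 0, 4, 0, 0, 0], [1, 0.1, 0, 8, 0, 0, 0], [1, 0.1, 0, 11, 0, 0, 0], [1, 0.1, 0, 13.5, 0, 0, 0], [1, 0.1, 0, 14.6, 0, 0, 0], [1, 0.1, 0, 14.6, 0, 0, 0], [1, 0.1, 0, 14.6, 0, 0, 0]]]}}

```text
t: 20.98
tool_pos: [0.5334, 0.2819, 0.0185]
tool_rot: [2.154, 2.275, 0.01]
contact_force: [0.6, 0.7, -0.8]
opening: 0.0416
```

Emit:
{"fn": "play_rows", "kwargs": {"motion": [[[1, 0, 0, 0.3, 0, 0, 0], [1, 0, 0, 0.6, 0, 0, 0], [1, 0, 0, 0.8, 0, 0, 0], [1, 0, 0, 0.8, 0, 0, 0]]]}}

```text
t: 21.48
tool_pos: [0.5332, 0.2818, 0.0102]
tool_rot: [2.154, 2.275, 0.01]
contact_force: [-0.1, 0.4, -0.2]
opening: 0.0411
```

Emit:
{"fn": "play_rows", "kwargs": {"motion": [[[1, 0, 0, 0.2, 0, 0, 0], [1, 0, 0, 0.4, 0, 0, 0], [1, 0, 0, 0.5, 0, 0, 0], [1, 0, 0, 0.5, 0, 0, 0]]]}}

```text
t: 21.98
tool_pos: [0.5332, 0.2818, 0.0051]
tool_rot: [2.154, 2.275, 0.009]
contact_force: [-0.9, -0.1, -1.0]
opening: 0.0414
```

Run:
```python
from station import ctrl
from h import *
d=ctrl.get_image("scene"); cv2.imwrite("pics/s13.png",cv2.resize(d["color"][180:360,140:380,::-1],(800,600),interpolation=cv2.INTER_CUBIC))
```

```text
(no output)
```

View pics/s13.png

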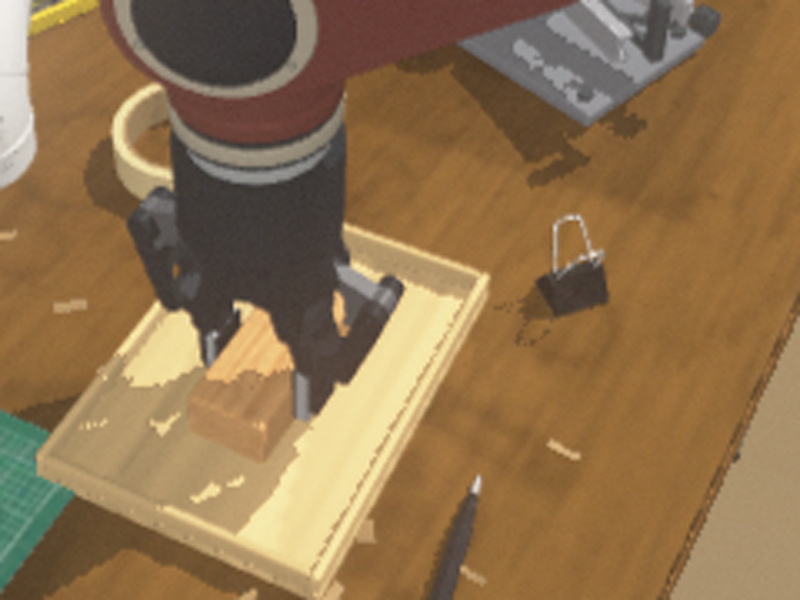

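Emit:
{"fn": "play_rows", "kwargs": {"motion": [[[1, 0, 0, 0.1, 0, 0, 0], [1, 0, 0, 0.2, 0, 0, 0], [1, 0, 0, 0.2, 0, 0, 0]]]}}

```text
t: 22.4
tool_pos: [0.5335, 0.2818, 0.0046]
tool_rot: [2.154, 2.275, 0.009]
contact_force: [-3.6, -3.0, 7.5]
opening: 0.0414
```

Emit:
{"fn": "play_rows", "kwargs": {"motion": [[[0.2, 0, 0, 0, 0, 0, 0], [0, 0, 0, 0, 0, 0, 0], [-0.4, 0, 0, -0.2, 0, 0, 0], [-0.7, 0, 0, -0.4, 0, 0, 0], [-0.7, 0, 0, -0.4, 0, 0, 0], [-0.7, 0, 0, -3, 0, 0, 0], [-0.7, 0, 0, -7, 0, 0, 0], [-0.7, 0, 0, -12, 0, 0, 0], [-0.7, 0, 10, -18, 0, 0, 0], [-0.7, 0, 10, -18, 0, 0, 0], [-0.7, 0, 10, -18, 0, 0, 0]]]}}

```text
t: 23.78
tool_pos: [0.6355, 0.2878, 0.1894]
tool_rot: [2.153, 2.271, 0.018]
contact_force: [-0.7, -0.9, -0.7]
opening: 0.0727
```

Run:
```python
from station import ctrl
from h import *
print(ctrl.get_obs()["contact_force"])
d=ctrl.get_image("scene"); cv2.imwrite("pics/s14.png",cv2.resize(d["color"][100:364,140:396,::-1],(600,600),interpolation=cv2.INTER_CUBIC))
d=ctrl.get_image("top"); cv2.imwrite("pics/t14.png",cv2.resize(d["color"][115:265,120:360,::-1],(800,500),interpolation=cv2.INTER_CUBIC))
d=ctrl.get_image("wrist"); cv2.imwrite("pics/w14.png",d["color"][:,:,::-1])
```

```text
[-0.6549015  -0.86394196 -0.71369763]
```

View pics/s14.png

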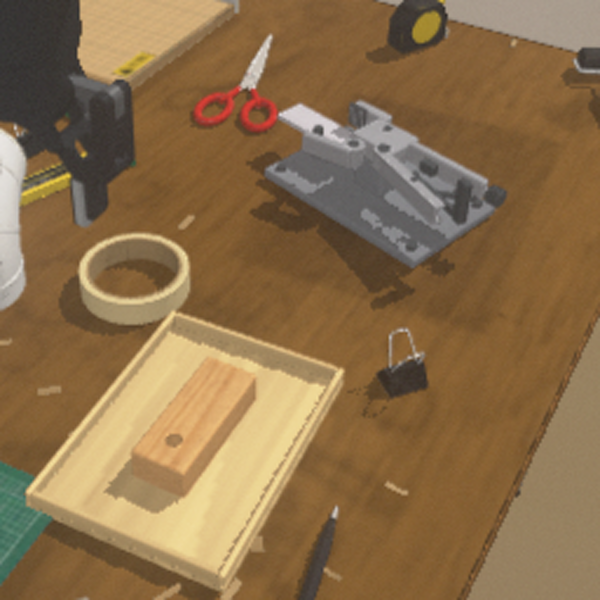

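View pics/w14.png

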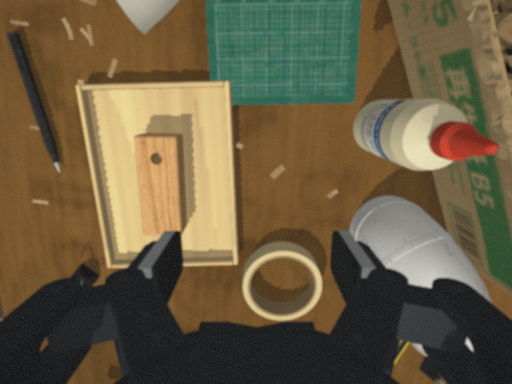

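View pics/t14.png

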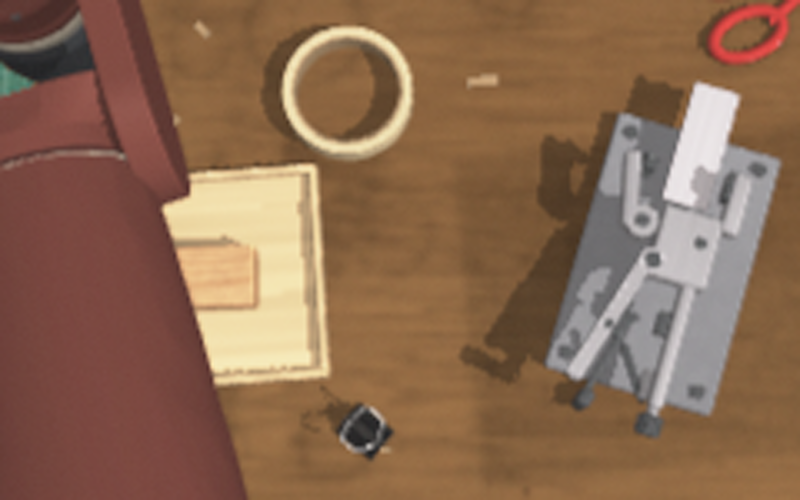

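Run:
```python
from station import ctrl
from h import *
d=ctrl.get_image("wrist"); s=ctrl.get_image("scene")
c=ray(d,[(136,136),(182,134),(181,232),(143,235)],.033); print(c.round(4).tolist(),c.mean(0),[np.linalg.norm(c[i]-c[i-1]).round(3) for i in range(4)])
q=np.array([.532,.270]);ay=np.array([-.056,.998]);ax=np.array([.998,.056]);
m=c.mean(0)[:2]; print("tray xy",(m-q)@ax,(m-q)@ay)
for dz in (0,):
  img=cv2.resize(s["color"][180:364,140:340,::-1],None,fx=3.2,fy=3.2,interpolation=cv2.INTER_CUBIC)
  for z,col in((.005,(0,0,255)),(.033,(255,0,0))):
    P=[[*(m+a*.021*ax+b*.0525*ay),z] for a,b in((1,1),(1,-1),(-1,-1),(-1,1))]
    cv2.polylines(img,[((proj(s,np.array(P))-[140,180]+.5)*3.2).astype(int)],True,col,1)
  cv2.imwrite("pics/ov.png",img)
```

```text
[[0.5137, 0.3188, 0.033], [0.5578, 0.3231, 0.033], [0.5556, 0.2211, 0.033], [0.5157, 0.2156, 0.033]] [0.53569231 0.26966412 0.033     ] [np.float64(0.103), np.float64(0.044), np.float64(0.102), np.float64(0.04)]
tray xy 0.0036661182835747773 -0.0005419820362149858
```

View pics/ov.png

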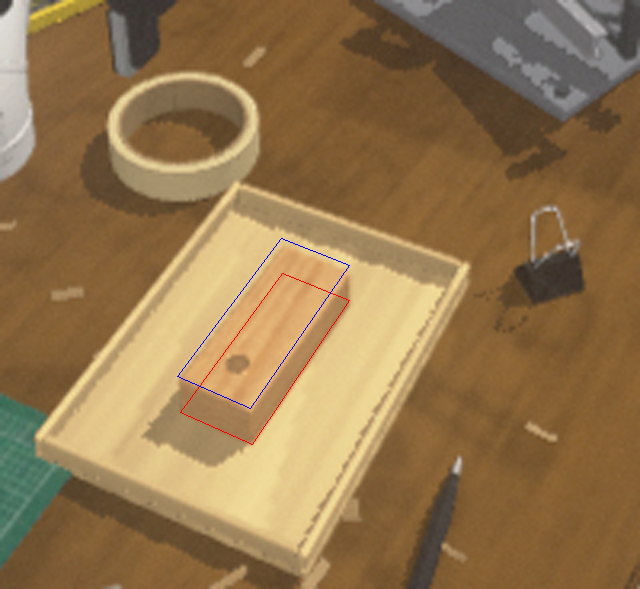

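Run:
```python
from station import ctrl
from h import *
s=ctrl.get_image("scene"); d=ctrl.get_image("wrist")
a=cv2.resize(s["color"][245:330,180:265,::-1],(600,600),interpolation=cv2.INTER_CUBIC)
cv2.imwrite("pics/z1.png",a)
b=cv2.resize(d["color"][75:275,70:250,::-1],(540,600),interpolation=cv2.INTER_CUBIC); cv2.imwrite("pics/z2.png",b)
```

```text
(no output)
```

View pics/z1.png

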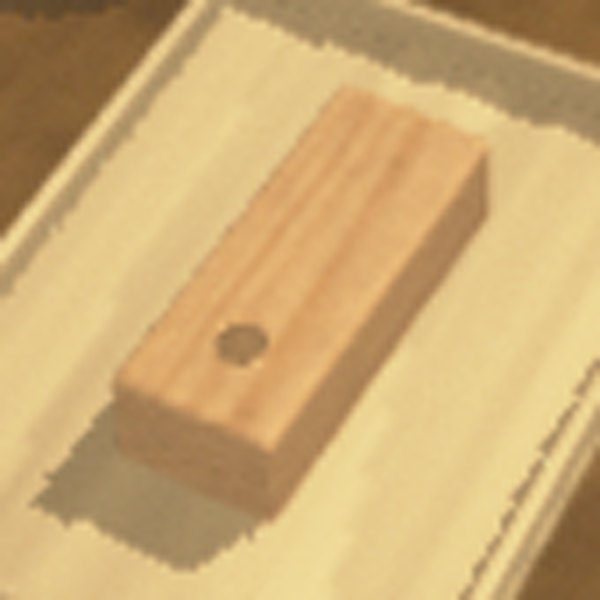

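View pics/z2.png

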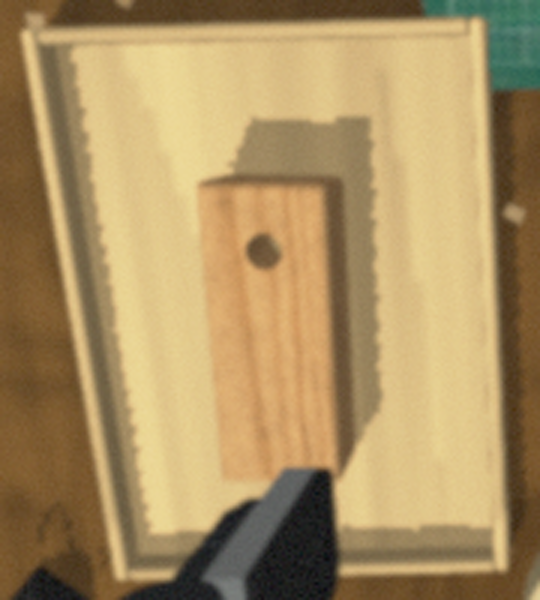

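Run:
```python
from station import ctrl
from h import *
from scipy.optimize import least_squares
s=ctrl.get_image("scene")
k=600/85
# front = +y end. scene z1 corners
px=np.array([(117,385),(272,450),(487,145),(345,87),(117,457),(270,521),(487,215)])
px=(px+.5)/k-.5+[180,245]
def objpts():
    w,l,h=.021,.0525,.028
    # FL, FR, RR, RL top; order by world: image-left in scene = world +x
    return np.array([(w,l,h),(-w,l,h),(-w,-l,h),(w,-l,h),(w,l,0),(-w,l,0),(-w,-l,0)])
O=objpts()
f=lambda v:(proj(s,R.from_rotvec(v[:3]).apply(O)+v[3:])-px).ravel()
r=least_squares(f,[0,0,.05,.535,.27,.005])
print(r.x,"rms px",np.sqrt(np.mean(r.fun**2)),R.from_rotvec(r.x[:3]).as_matrix()[:,2],r.fun.round(1))
# tray rim check in scene, flat
```

```text
[-0.0091211  -0.0072184   0.03747701  0.5443799   0.25673536 -0.01809264] rms px 0.41413485993590854 [-0.00738745  0.00898352  0.99993236] [-0.4 -0.6 -0.4  0.3  0.  -0.1 -0.4 -0.2  0.7 -0.4  0.5  0.6 -0.1  0.4]
```

Run:
```python
from station import ctrl
o=ctrl.get_obs(); print(o["t"],abs(o["dq"]).max(),o["contact_force"]); print(ctrl.finish_job())
```

```text
24.175 0.011151217792103025 [ 0.33058445  0.31763029 -0.11960475]
the job is handed in; nothing more can be done
None
```

I squeezed the handles until they locked, pulled the release tab so the pliers sprang open, and laid the block in the tray. The job was handed in at t ≈ 24 s of the allowed 58 s; it gave no verdict.

**Clamping:** I squeezed with 36 N, and the fingers closed to 39.7 mm. Pictures taken after letting go showed the pliers still locked. A 1.4 N reading next to the tab left me unsure whether the first wait had been fully hands-off. I backed off and waited roughly another three seconds before pulling; I had no direct reading of the jaw pad's force on the block.

**Release:** The pliers snapped open after about 3 cm of travel, most of the first centimetre being clearance. The last pictures still show the handle open. The base plate's corners stayed within about 2 mm in the checks up to that point.

**Block:**
- **Position:** It lies about 4 mm from the tray's centre.
- **Flatness:** A fit to seven corners in the scene picture gave a tilt of about 0.01 rad.
- **Robot clear:** The contact force read about 0.5 N, within sensor noise, with the gripper well above the tray.

**Checks that disagreed:**
- The scene camera placed things 8–10 mm away from where the top and wrist cameras did, so I used those two for positions.
- The corner fit put the block 23 mm below the tray floor; I put this down to the scene camera's depth ambiguity and used only its tilt.
- A coarse wrist-camera width check (44 mm at one end, 40 mm at the other) hinted at a tilt; I trusted the corner fit instead.

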